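Index the dosing head over the open beaker

ROBOT

A 6-joint arm with a two-finger parallel gripper is mounted at the origin on the work surface. World frame = base frame: x ahead of the robot, y to its left, z up, the work surface at z = 0. Lengths are in m, angles in rad, forces in N, time in s.
With the tool pointing down it reaches from about 0.3 to 0.875 m from the base axis. Payload 4.2 kg.
Tool frame: the origin (TCP) lies between the finger pads; the fingertips stand arm.tip_extent ahead of it and the grasp point (between the pads) lies 2 mm behind it (arm.tip_extent is the distance from the TCP to the fingertips, in m); z points along the fingers, y is the line along which they close (so a half turn about z gives the same grasp; the last joint's range is limited). The gripper opens to 85 mm and grips with 20 to 120 N. Pads are 22 mm wide; open, the fingers measure 114 mm over their backs; the gripper's body (76 mm by 85 mm) begins 54 mm behind the grasp point. The pads swing forward as they close: fully open they stand 13 mm farther back than shut.
Start: joints at [-1.221, 0.32, 1.565, -0, 1.257, -0.02], TCP at [0.208, -0.536, 0.248] pointing down, gripper open.
Joint ranges: [-3.11, 3.11], [-0.84, 2.01], [0.21, 2.61], [-1.34, 4.49], [0.05, 2.63], [-2.56, 2.56]. Speed limits (rad/s): [2.57, 2.57, 3.14, 3.14, 3.14, 3.14].

INTERFACE

Orientations are given as [roll, pitch, yaw] about the fixed x, y, z axes, in that order (R = Rz(yaw) Ry(pitch) Rx(roll)).
In Python, from bench import arm, imaging, hand_in gives the robot as it stands.
- The arm moves only by the shell command python3 -m handwheel 'ROWS' [FORCE]. ROWS is JSON, a list of rows, each an object with "twist": the turn, a rotation vector about the world's x, y, z in units of 8 degrees (1.0 is 8 degrees), a list of three; "offset": the shift along the world's x, y, z in units of 50 mm (1.0 is 50 mm), a list of three; "grip": the closure, from -1 (fully open) to 1 (shut). A call has exactly 8 rows; each row shifts and turns the commanded pose from where the row before left it; what a row does not reach is not made up. A row lasts 1/10 s, in which the tool goes at most 50 mm and 8.59 degrees, less where a joint would pass 70% of its speed; a pose out of reach is approached as far as the arm can. A call is refused whole if a number of a shift passes 1 or a number of a turn 1, either way. A call with a gripper value outside its range is refused whole. The fingers move at their own pace and stop on an object; FORCE is the grip in N (left out, the last holds). Time passes only in rows, so rows that do not move let the fingers close, or fill a call up. It gives the time, the measured TCP pose, the force, the opening and the grip force at its end, in the units of the state.
- arm.observe(): the state, without advancing time (a new reading comes with each control period).
- imaging.read_camera(name): name is "scene" or "top" or "wrist"; returns (picture, depth): 480x640x3 uint8, red, green, blue; 480x640 float32, m along the optical axis (not along the pixel's ray), 0 where there is no reading.
- imaging.get_calibration(name): a dict with "camera_matrix" (3x3 intrinsics, pixels), "R" (3x3) and "t" (3): a world point X has camera coordinates R X + t; the wrist camera has in their place "T_tool_cam" (4x4, takes a point from camera to tool coordinates, whose origin is the TCP and whose axes are the flange's). Camera axes: x right, y down, z forward; pixel columns grow to the right and rows downward; lengths in m; the calibration is good to about 2 mm. The wrist camera is an equidistant fisheye: a pixel r from the principal point sees the ray r / f radians off the axis. A picture is of the moment at which its call begins: read the wrist's pose just before it. get_calibration takes no time and is no camera call.
- hand_in(): hands the job in; it is judged then, once.
The state is a dict: "time_s": time; "qpos": joint angles; "joint_velocities": joint speeds; "tau": joint torques, N m; "eef_pos": TCP position; "tcp_rot": TCP orientation; "contact_force": force on the tool from outside, world axes, zero at the start; "ft_torque": the same for the moment, N m; "width": opening from 0.0 (shut) to 1.0 (fully open); "finger_force": force on a finger pad.
Only numpy, scipy, OpenCV 4.12 (cv2) and the standard library are available. Lean on these libraries where they do the work, as an engineer would, in place of code of your own. Each camera call takes 0.05 s, during which the arm holds its last target. There are 200 camera calls.

TASK

The dosing head on the bench stand is parked at the end of its slotted tube. Pull the spring plunger's knob up, slide the head along until its nozzle is over the open beaker (not the capped jar or bottle), and let go so that the pin drops fully into that hole and locks it. Leave the beaker standing where it is.

Things in the scene. Friction and masses are not known exactly. Their poses are not given: they have to be found in the camera images.
- knob (a point): Centre of the plunger's upright round steel knob, 28 mm across, 40 mm high (this point at mid-height, 144 mm above the bench when down). It tops a painted square sleeve whose fixed parts end 24 mm below this point; nothing else is within 70 mm of it at its height. Knob, sleeve and dosing head slide together along a level aluminium tube, with about 1 N friction once the pin is out.
- plunger (a joint): How far (m) knob and pin are pulled up: 0 = pin fully down in a hole, 0.016 = pin tip clear of the tube's top, 0.024 = end stop; the spring pulls down with 5 to 9 N. The tube has a parking slot, where the pin starts, then three holes 75 mm apart, one abreast of each vessel. Hole mouths are flared: a pin let go within 10 mm of a hole's middle finds its way in.
- nozzle (a point): Tip of the steel nozzle under the white cylindrical dosing head, 90 mm above the bench; the knob's axis is 110 mm away along this point's own -x axis. Its y axis runs along the tube: from the parked end the sleeve slides towards +y, past all three vessels. With the pin in a hole, the nozzle stands over the vessel abreast of it.
- beaker: Open white beaker, 60 mm across the rim, 60 mm high, standing loose on the stand's 12 mm thick grey base plate, within 4 mm of the spot under the nozzle's place for its hole. Origin at the centre of its underside, z up. A white capped jar (54 mm wide, 52 mm high) and a white capped bottle (48 mm wide, 64 mm high) stand at the other two places in the row; which is where varies.
There are look-alikes about, which are no part of the job. What is shaped like the beaker but black, red or yellow is not meant.

How it is judged:
On the way:
1. the plunger is pulled up at least 14 mm (value of joint plunger above 0.014 m), for 0.1 s.
At the end, for the whole second after the job is handed in: The pin is down in its hole (plunger within 4 mm of fully down), the nozzle is within 20 mm horizontally of the beaker's middle, and the beaker stands upright (within about 8 degrees) and still, within 15 mm of where it stood at the start (value of joint plunger below 0.004 m and horizontal distance between nozzle and beaker below 0.02 m and distance of beaker from where it was at the start of the episode below 0.015 m and angle between beaker's own z axis and vertical below 0.15 rad and linear speed of beaker below 0.02 m/s); the robot touches nothing.
It also fails if it takes over 35 s, if anything falls off the work surface, if the arm or the gripper's body presses on something with over 40 N, if the wrist force passes 120 N, or if a joint passes its speed limit or range.

## Working session

There is one attempt and no reset: what is moved stays moved. The work goes in short steps, Python scripts to look and compute and a shell command to move; the robot and the scene stay as the last step left them, time stands still between calls to the robot, and variables do not carry over. Pictures are saved under pics/ and viewed, at most 10 in all, crops included, and the job is handed in when it is done.

```bash
mkdir -p pics
python3 - <<'E'
from bench import arm, imaging
import cv2,numpy as np
s=arm.observe();print(s['time_s'],s['eef_pos'],s['tcp_rot'],arm.tip_extent)
for n in ['scene','top']:
    p,d=imaging.read_camera(n);cv2.imwrite(f'pics/{n}.png',p[:,:,::-1]);np.save(f'pics/{n}.npy',d)
    c=imaging.get_calibration(n);print(n,c)
E
```

```text
0.0 [ 0.20766938 -0.53569759  0.24746395] [-3.13976644e+00 -1.93699986e-05  3.69832059e-01] 0.017
scene {'camera_matrix': array([[492.29710235,   0.        , 316.96371184],
       [  0.        , 492.29710235, 235.81485448],
       [  0.        ,   0.        ,   1.        ]]), 'R': array([[ 0.6819271 ,  0.73135077, -0.01007429],
       [ 0.54755392, -0.51958606, -0.65590779],
       [-0.48493313,  0.44176508, -0.75477379]]), 't': array([-0.49003524, -0.21327851,  1.20166145])}
top {'camera_matrix': array([[511.29548846,   0.        , 310.9753045 ],
       [  0.        , 511.29548846, 233.82158407],
       [  0.        ,   0.        ,   1.        ]]), 'R': array([[-0.00261434, -0.99983911, -0.01774624],
       [-0.9852023 ,  0.00561655, -0.17130346],
       [ 0.17137557,  0.01703579, -0.98505847]]), 't': array([0.08226042, 0.6180624 , 0.89340441])}
```

View pics/scene.png

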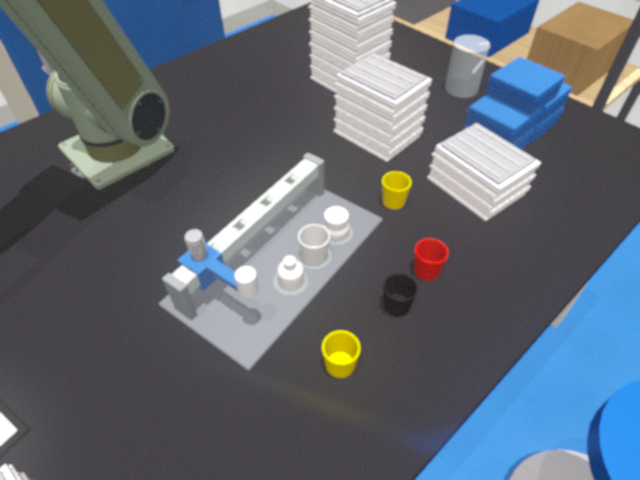

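View pics/top.png

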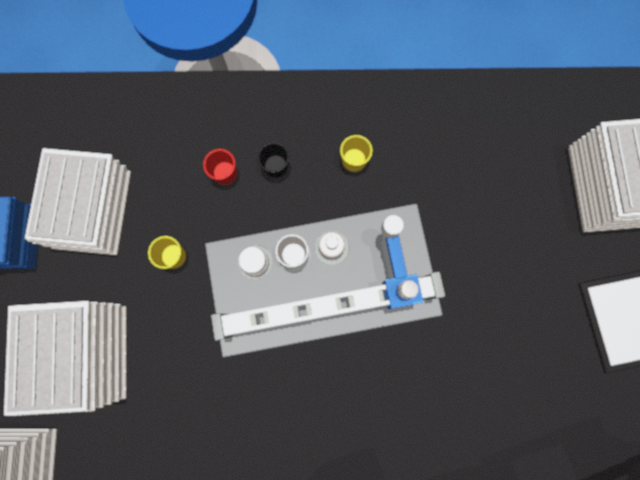

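The scene view shows the knob at about (196,245) on the blue sleeve, with the vessels from the parked end being bottle (290,275), open beaker (314,245) and jar (337,222). In the top view the knob is at (408,289), the beaker at (293,251) and the middle hole at (302,310). I'll enlarge both.

Run:
```python
import cv2
a=cv2.imread('pics/scene.png')[150:320,155:355]; b=cv2.imread('pics/top.png')[205:345,230:450]
cv2.imwrite('pics/s_c.png',cv2.resize(a,None,fx=3.5,fy=3.5,interpolation=cv2.INTER_CUBIC))
cv2.imwrite('pics/t_c.png',cv2.resize(b,None,fx=3.5,fy=3.5,interpolation=cv2.INTER_CUBIC))
```

```text
(no output)
```

View pics/s_c.png

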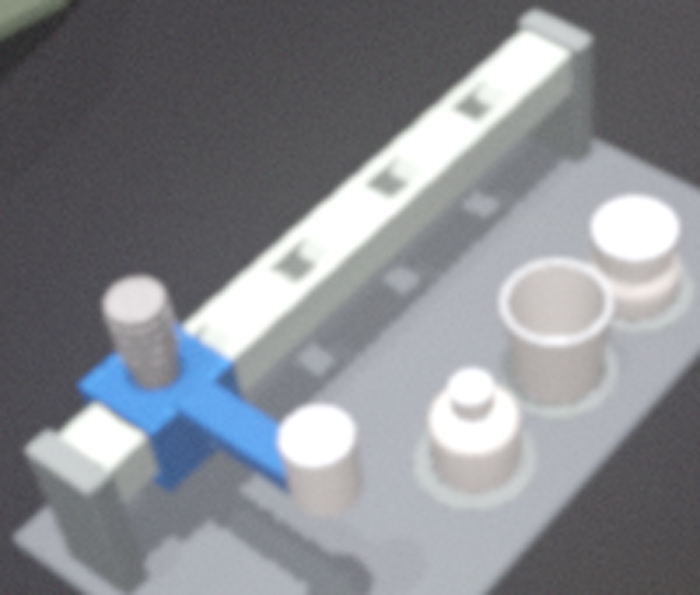

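View pics/t_c.png

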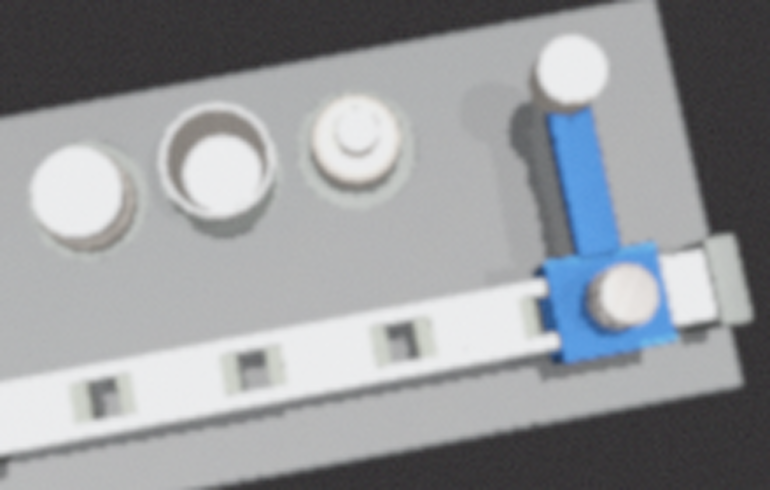

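The crops show the knob's top face at about (136,298) in the scene crop and (632,292) in the top crop. The middle hole is at (390,179) / (253,371) and the beaker rim's centre at (556,301) / (217,160).

Run:
```python
from bench import imaging
import cv2,numpy as np
P={}
for n in ['scene','top']:
    c=imaging.get_calibration(n);P[n]=c['camera_matrix']@np.c_[c['R'],c['t']]
f=lambda p,o:(np.array(p)+.5)/3.5-.5+o
pts={'knobtop':((136,298),(632,292)),'headtop':((317,437),(572,70)),'h1':((298,260),(402,342)),'h2':((390,179),(253,371)),'h3':((477,101),(104,398)),'rim':((556,301),(217,160)),'jar':((635,229),(79,192))}
X={}
for k,(a,b) in pts.items():
    a=f(a,[155,150]);b=f(b,[230,205])
    x=cv2.triangulatePoints(P['scene'],P['top'],a.reshape(2,1),b.reshape(2,1))[:,0];x=x[:3]/x[3]
    e=[np.linalg.norm((q:=P[n]@np.r_[x,1])[:2]/q[2]-z) for n,z in(('scene',a),('top',b))]
    X[k]=x;print(k,x.round(4),np.round(e,2))
u=(X['h3']-X['h1'])[:2];print(np.linalg.norm(u));u/=np.linalg.norm(u);n=np.array([u[1],-u[0]])
print('dir',u,'yaw',np.arctan2(u[1],u[0]))
for k in X: d=(X[k]-X['h2'])[:2]; print(k,d@u,d@n)
```

```text
knobtop [ 0.511  -0.0789  0.1661] [1.18 1.11]
headtop [ 0.6179 -0.0584  0.1448] [0.7  0.61]
h1 [0.4905 0.0216 0.1002] [0.03 0.03]
h2 [0.4765 0.0947 0.0993] [0.06 0.06]
h3 [0.4639 0.168  0.1018] [0.2  0.21]
rim [0.5855 0.1151 0.0726] [0.49 0.46]
jar [0.5707 0.1878 0.0636] [0.74 0.74]
0.14874755428841108
dir [-0.17869089  0.98390526] yaw 1.7504520959311523
knobtop -0.17693934924332083 0.002861018749480377
headtop -0.17596292617164025 0.11175571155856165
h1 -0.07443729511979816 0.0006377919906055199
h2 0.0 0.0
h3 0.07431025916861289 0.0006377919906055182
rim 0.0005718355674984993 0.11086520719612412
jar 0.07480551507197739 0.10924668333002549
```

```bash
python3 -m handwheel '[{"twist":[0,0,-0.17],"offset":[0.5,0.8,0],"grip":-1},{"twist":[0,0,-0.17],"offset":[0.5,0.8,0],"grip":-1},{"twist":[0,0,-0.17],"offset":[0.5,0.8,0],"grip":-1},{"twist":[0,0,-0.17],"offset":[0.5,0.8,0],"grip":-1},{"twist":[0,0,-0.17],"offset":[0.5,0.8,0],"grip":-1},{"twist":[0,0,-0.17],"offset":[0.5,0.8,0],"grip":-1},{"twist":[0,0,-0.17],"offset":[0.5,0.8,0],"grip":-1},{"twist":[0,0,-0.17],"offset":[0.5,0.8,0],"grip":-1}]' 60
```

```text
time_s: 0.9
eef_pos: [0.4083, -0.2143, 0.2482]
tcp_rot: [3.142, 0.0, 0.179]
contact_force: [0.6, -0.8, 0.2]
width: 1.004
finger_force: 0.0
```

```bash
python3 -m handwheel '[{"twist":[0,0,0],"offset":[0.4,0.54,0],"grip":-1},{"twist":[0,0,0],"offset":[0.4,0.54,0],"grip":-1},{"twist":[0,0,0],"offset":[0.4,0.54,0],"grip":-1},{"twist":[0,0,0],"offset":[0.4,0.54,0],"grip":-1},{"twist":[0,0,0],"offset":[0.44,0.54,0],"grip":-1},{"twist":[0,0,0],"offset":[0,0,0],"grip":-1},{"twist":[0,0,0],"offset":[0,0,0],"grip":-1},{"twist":[0,0,0],"offset":[0,0,0],"grip":-1}]'
python3 - <<'E'
from bench import arm,imaging
import cv2,numpy as np
s=arm.observe();c=imaging.get_calibration('wrist');p,d=imaging.read_camera('wrist')
cv2.imwrite('pics/w1.png',p[:,:,::-1]);print(s['eef_pos'],s['tcp_rot'],c)
E
```

```text
time_s: 1.7
eef_pos: [0.5091, -0.0817, 0.2481]
tcp_rot: [3.141, 0.001, 0.179]
contact_force: [0.2, -0.2, 0.5]
width: 0.997
finger_force: 0.0
[ 0.50913243 -0.0816613   0.24805164] [3.14147295e+00 1.10722689e-03 1.79413563e-01] {'camera_matrix': array([[371.64829954,   0.        , 320.29083554],
       [  0.        , 371.64829954, 239.52934714],
       [  0.        ,   0.        ,   1.        ]]), 'T_tool_cam': array([[-3.46703161e-06, -9.44563886e-01, -3.28327681e-01,
         8.40449886e-02],
       [ 9.99999971e-01, -8.20376870e-05,  2.25454049e-04,
        -3.82680839e-04],
       [-2.39890996e-04, -3.28327670e-01,  9.44563859e-01,
        -1.25053523e-01],
       [ 0.00000000e+00,  0.00000000e+00,  0.00000000e+00,
         1.00000000e+00]])}
```

View pics/w1.png

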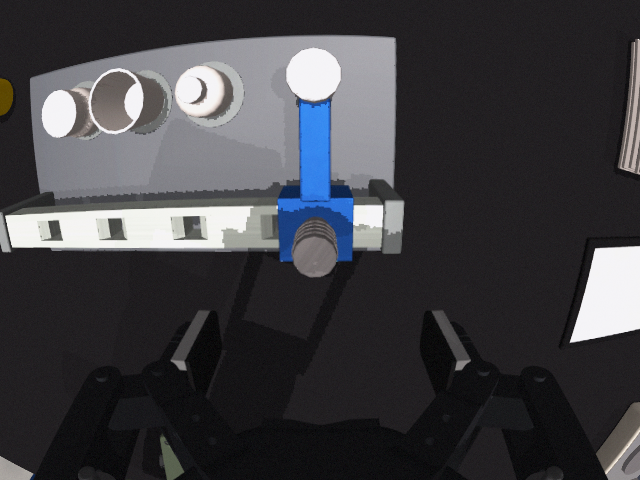

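The wrist view shows the knob's top face centred at about (314,257), between the open fingers and aligned with the sleeve. The tube is level in the picture, so the yaw is right.

Run:
```python
from bench import imaging
import numpy as np
from scipy.spatial.transform import Rotation as R
c=imaging.get_calibration('wrist');T=c['T_tool_cam'];K=c['camera_matrix']
A=R.from_euler('xyz',[3.14147,.0011,.1794]).as_matrix();t=np.array([.50913,-.08166,.24805])
for px,z in (((314,257),.165),((188,228),.1),((111,229),.1)):
    v=(np.array(px)-K[:2,2])/K[0,0];r=np.linalg.norm(v)
    d=A@T[:3,:3]@np.r_[np.sin(r)*v/r,np.cos(r)];o=A@T[:3,3]+t
    print(o+d*(z-o[2])/d[2])
```

```text
[ 0.50884956 -0.07752682  0.165     ]
[0.48889932 0.02303078 0.1       ]
[0.47547194 0.09604457 0.1       ]
```

```bash
python3 -m handwheel '[{"twist":[0,0,0],"offset":[0,0.07,-0.4],"grip":-1},{"twist":[0,0,0],"offset":[0,0,-0.5],"grip":-1},{"twist":[0,0,0],"offset":[0,0,-0.5],"grip":-1},{"twist":[0,0,0],"offset":[0,0,-0.4],"grip":-1},{"twist":[0,0,0],"offset":[0,0,-0.2],"grip":-1},{"twist":[0,0,0],"offset":[0,0,0],"grip":0},{"twist":[0,0,0],"offset":[0,0,0],"grip":1},{"twist":[0,0,0],"offset":[0,0,0],"grip":1}]' 60
python3 -m handwheel '[{"twist":[0,0,0],"offset":[0,0,0],"grip":1},{"twist":[0,0,0],"offset":[0,0,0],"grip":1},{"twist":[0,0,0],"offset":[0,0,0],"grip":1},{"twist":[0,0,0],"offset":[0,0,0],"grip":1},{"twist":[0,0,0],"offset":[0,0,0],"grip":1},{"twist":[0,0,0],"offset":[0,0,0],"grip":1},{"twist":[0,0,0],"offset":[0,0,0],"grip":1},{"twist":[0,0,0],"offset":[0,0,0],"grip":1}]'
```

```text
time_s: 2.55
eef_pos: [0.5106, -0.078, 0.1495]
tcp_rot: [3.141, -0.002, 0.18]
contact_force: [-0.1, -0.1, 0.7]
width: 0.517
finger_force: 0.0
time_s: 3.35
eef_pos: [0.5104, -0.0778, 0.1496]
tcp_rot: [3.141, -0.002, 0.18]
contact_force: [-0.8, 0.5, 6.3]
width: 0.308
finger_force: 58.9
```

```bash
python3 -m handwheel '[{"twist":[0,0,0],"offset":[0,0,0.1],"grip":1},{"twist":[0,0,0],"offset":[0,0,0.1],"grip":1},{"twist":[0,0,0],"offset":[0,0,0.1],"grip":1},{"twist":[0,0,0],"offset":[0,0,0.1],"grip":1},{"twist":[0,0,0],"offset":[0,0,0],"grip":1},{"twist":[0,0,0],"offset":[0,0,0],"grip":1},{"twist":[0,0,0],"offset":[0,0,0],"grip":1},{"twist":[0,0,0],"offset":[0,0,0],"grip":1}]' 80
```

```text
time_s: 4.15
eef_pos: [0.5102, -0.0776, 0.1681]
tcp_rot: [3.141, -0.001, 0.18]
contact_force: [5.5, -0.3, -9.2]
width: 0.304
finger_force: 79.1
```

```bash
python3 -m handwheel '[{"twist":[0,0,0],"offset":[0,0,0.02],"grip":1},{"twist":[0,0,0],"offset":[-0.02,0.1,0],"grip":1},{"twist":[0,0,0],"offset":[-0.05,0.25,0],"grip":1},{"twist":[0,0,0],"offset":[-0.05,0.25,0],"grip":1},{"twist":[0,0,0],"offset":[-0.05,0.25,0],"grip":1},{"twist":[0,0,0],"offset":[-0.04,0.25,0],"grip":1},{"twist":[0,0,0],"offset":[-0.04,0.25,0],"grip":1},{"twist":[0,0,0],"offset":[0,0,0],"grip":1}]' 80
```

```text
time_s: 4.95
eef_pos: [0.4973, -0.0087, 0.1691]
tcp_rot: [-3.14, -0.001, 0.181]
contact_force: [5.0, 1.7, -8.9]
width: 0.306
finger_force: 79.2
```

```bash
python3 -m handwheel '[{"twist":[0,0,0],"offset":[-0.05,0.3,0],"grip":1},{"twist":[0,0,0],"offset":[-0.06,0.35,0],"grip":1},{"twist":[0,0,0],"offset":[-0.07,0.35,0],"grip":1},{"twist":[0,0,0],"offset":[-0.06,0.35,0],"grip":1},{"twist":[0,0,0],"offset":[-0.06,0.35,0],"grip":1},{"twist":[0,0,0],"offset":[-0.06,0.27,0],"grip":1},{"twist":[0,0,0],"offset":[-0.02,0.1,0],"grip":1},{"twist":[0,0,0],"offset":[0,0,0],"grip":1}]' 80
python3 - <<'E'
from bench import arm,imaging
import cv2,numpy as np
print(arm.observe()['eef_pos'])
a=imaging.read_camera('scene')[0][140:290,190:370];b=imaging.read_camera('top')[0][190:340,220:400]
cv2.imwrite('pics/m.png',cv2.resize(np.vstack([a,b]),None,fx=2,fy=2,interpolation=cv2.INTER_CUBIC)[:,:,::-1])
E
```

```text
time_s: 5.75
eef_pos: [0.4782, 0.094, 0.1693]
tcp_rot: [-3.141, 0.0, 0.181]
contact_force: [3.7, 1.9, -8.9]
width: 0.303
finger_force: 79.6
[0.47816665 0.09401503 0.16925674]
```

View pics/m.png

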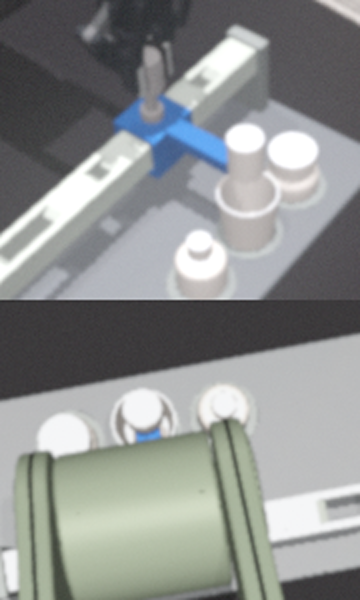

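The head hangs over the open beaker in both views (head (246,150) above the rim (247,197) in the upper half; (142,410) inside the rim in the lower half). I'll lower the knob, then release.

```bash
python3 -m handwheel '[{"twist":[0,0,0],"offset":[0,0,-0.1],"grip":1},{"twist":[0,0,0],"offset":[0,0,-0.1],"grip":1},{"twist":[0,0,0],"offset":[0,0,-0.1],"grip":1},{"twist":[0,0,0],"offset":[0,0,-0.05],"grip":1},{"twist":[0,0,0],"offset":[0,0,0],"grip":1},{"twist":[0,0,0],"offset":[0,0,0],"grip":-1},{"twist":[0,0,0],"offset":[0,0,0],"grip":-1},{"twist":[0,0,0],"offset":[0,0,0],"grip":-1}]'
python3 -m handwheel '[{"twist":[0,0,0],"offset":[0,0,0],"grip":-1},{"twist":[0,0,0],"offset":[0,0,0],"grip":-1},{"twist":[0,0,0],"offset":[0,0,0],"grip":-1},{"twist":[0,0,0],"offset":[0,0,0],"grip":-1},{"twist":[0,0,0],"offset":[0,0,0],"grip":-1},{"twist":[0,0,0],"offset":[0,0,0],"grip":-1},{"twist":[0,0,0],"offset":[0,0,0],"grip":-1},{"twist":[0,0,0],"offset":[0,0,0],"grip":-1}]'
```

```text
time_s: 6.65
eef_pos: [0.4781, 0.0929, 0.1523]
tcp_rot: [3.141, 0.0, 0.18]
contact_force: [0.2, -0.2, 0.4]
width: 0.801
finger_force: 0.0
time_s: 7.45
eef_pos: [0.4783, 0.0934, 0.1518]
tcp_rot: [3.142, 0.0, 0.18]
contact_force: [-0.1, 0.2, -0.2]
width: 0.999
finger_force: 0.0
```

Up, then back away to see.

```bash
python3 -m handwheel '[{"twist":[0,0,0],"offset":[0,0,0.3],"grip":-1},{"twist":[0,0,0],"offset":[0,0,0.5],"grip":-1},{"twist":[0,0,0],"offset":[0,0,0.6],"grip":-1},{"twist":[0,0,0],"offset":[0,0,0.6],"grip":-1},{"twist":[0,0,0],"offset":[0,-0.5,0.2],"grip":-1},{"twist":[0,0,0],"offset":[0,-0.8,0],"grip":-1},{"twist":[0,0,0],"offset":[0,-0.8,0],"grip":-1},{"twist":[0,0,0],"offset":[0,-0.8,0],"grip":-1}]'
python3 -m handwheel '[{"twist":[0,0,0],"offset":[0,-0.8,0],"grip":-1},{"twist":[0,0,0],"offset":[0,-0.8,0],"grip":-1},{"twist":[0,0,0],"offset":[0,-0.8,0],"grip":-1},{"twist":[0,0,0],"offset":[0,-0.6,0],"grip":-1},{"twist":[0,0,0],"offset":[0,-0.4,0],"grip":-1},{"twist":[0,0,0],"offset":[0,0,0],"grip":-1},{"twist":[0,0,0],"offset":[0,0,0],"grip":-1},{"twist":[0,0,0],"offset":[0,0,0],"grip":-1}]'
python3 - <<'E'
from bench import arm,imaging
import cv2,numpy as np
a=imaging.read_camera('scene')[0][150:300,200:400];b=imaging.read_camera('top')[0][205:345,220:420]
f=lambda i:cv2.resize(i,None,fx=3.5,fy=3.5,interpolation=cv2.INTER_CUBIC)[:,:,::-1]
cv2.imwrite('pics/fs.png',f(a));cv2.imwrite('pics/ft.png',f(b))
E
```

```text
time_s: 8.25
eef_pos: [0.4781, -0.0529, 0.2621]
tcp_rot: [3.141, -0.001, 0.181]
contact_force: [0.4, 0.7, -0.1]
width: 0.999
finger_force: 0.0
time_s: 9.05
eef_pos: [0.4783, -0.2207, 0.2618]
tcp_rot: [-3.141, 0.0, 0.181]
contact_force: [-0.3, -0.6, 0.2]
width: 0.999
finger_force: 0.0
```

View pics/fs.png

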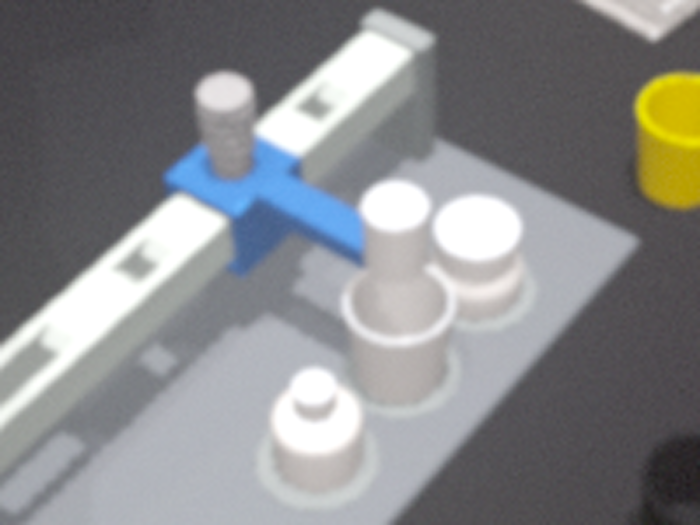

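View pics/ft.png

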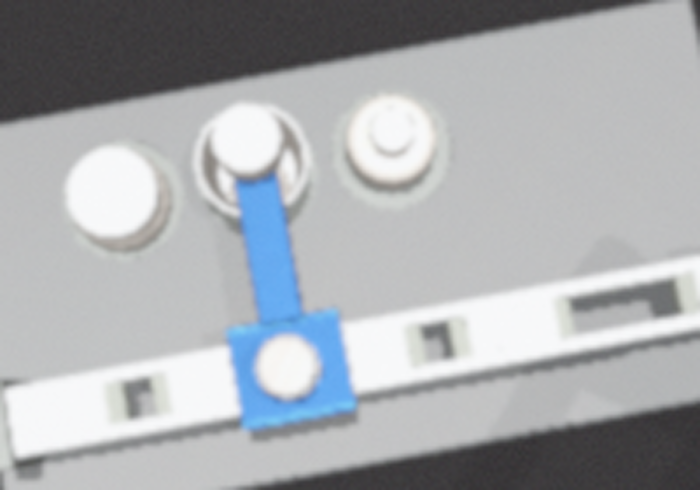

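The head sits over the beaker, which has not moved. The knob's top is at (225,90) in the scene crop and (289,365) in the top crop. I'll check its height to confirm the pin is down.

Run:
```python
from bench import imaging
import cv2,numpy as np
P=[]
for n in ['scene','top']:
    c=imaging.get_calibration(n);P.append(c['camera_matrix']@np.c_[c['R'],c['t']])
f=lambda p,o:((np.array(p)+.5)/3.5-.5+o).reshape(2,1)
for a,b in (((225,90),(289,365)),((396,207),(246,139)),((399,301),(252,160))):
    x=cv2.triangulatePoints(*P,f(a,[200,150]),f(b,[220,205]))[:,0];print(x[:3]/x[3])
```

```text
[0.47856806 0.0933582  0.16576694]
[0.58566589 0.11427761 0.14470612]
[0.58558937 0.11520674 0.07257698]
```

The knob's top is at 0.166 m, the same as when it was parked with the pin down, so the pin is seated. The head is about 1 mm from the beaker's middle.

```bash
python3 -c "from bench import hand_in; print(hand_in())"
```

```text
the job is handed in; nothing more can be done
None
```

The job is handed in: the head is locked in the middle hole with its nozzle about 1 mm from the beaker's middle by camera measurement, the pin is down, the beaker has not moved, and the arm is clear.

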